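# Unscrew a jar's tight cap and hold it over the mouth

### The job

Unscrew the metal cap of the square glass jar that stands in the wooden block: turn it anticlockwise (seen from above) until its thread lets go, then lift it straight up and hold it level about 3 cm above the jar's mouth. The block braces the jar, so the jar must stay upright and seated in it, and the things standing round must not be disturbed. Finish still holding the cap there in the gripper; do not put it down.

Things in the scene. Friction and masses are not known exactly. Their poses are not given: they have to be found in the camera images.
- block: Fixed dark wooden block, 120 x 120 x 40 mm, on the 20 mm thick wooden board that covers the range (board top z = 0.02). A 69 mm square well, 30 mm deep, in its middle holds the jar and keeps it from turning. Origin: centre of its underside, z up, x and y parallel to its sides.
- jar: Loose glass jar, 0.45 kg, in the block's well, its underside 10 mm above the block's. Square body 66 x 66 mm, 72 mm high, then a round neck 40 mm across, rim 112 mm above the underside; a sprung rubber seal in the mouth rises up to 3 mm higher and presses the cap up with about 26 N. Two thread flanges round the neck. Origin: centre of underside, z up, x and y parallel to the sides.
- cap: Loose round steel cap, 58 mm across its fluted side, 26 mm high, 0.05 to 0.1 kg, screwed on the jar. Two inner lugs along its own +x and -x sit under the jar's flanges. A raised bar on top points from near the middle to the edge along its +x. Origin: centre of the skirt's lower edge, z up (top at +26 mm), at first 91 to 92 mm above the jar's underside and 19 mm above its shoulder.
- cap_index (a point): Point in the cap's +x lug, 24 mm from the axis, 6 mm above the skirt's lower edge. The cap's x axis starts 40 to 75 degrees anticlockwise of the jar's x axis and is free to lift from about 113 degrees to 155 degrees, where the lugs meet a stop: 80 degrees anticlockwise frees it from any start. Turning takes up to about 0.7 N m.
- jar_release (a point): Point on the jar, 24 mm from its axis, 135 degrees anticlockwise of the jar's x axis, 97 mm above its underside: where cap_index is when the cap is turned to the middle of its free range.
- salt_shaker: White salt shaker, 42 mm across, 88 mm high, beside the block (leave alone). Origin: centre of underside.
- pepper_shaker: Dark pepper shaker with a white top, 42 mm across, 88 mm high, beside the block (leave alone). Origin: centre of underside.
- spice_jar: Small round spice jar, 42 mm across, 106 mm high, behind the block (leave alone). Origin: centre of underside.
- serving_spoon: Steel serving spoon lying flat, 241 x 50 x 20 mm, on the right of the board (leave alone). Origin: centre of underside.
- mug: Green and white mug, 86 x 120 x 88 mm, on the counter at the left (leave alone). Origin: centre of underside.

How it is judged:
By the outcome, as a careful person would: the job done as asked, in the order asked, and still so for the second after the job is handed in, while the arm keeps its last pose, push and grip.
It also fails if it takes over 35 s, if anything falls off the work surface, if the arm or the gripper's body presses on something with over 40 N, if the wrist force passes 120 N, or if a joint passes its speed limit or range.

### The arm

A 7-joint arm with a two-finger parallel gripper is mounted at the origin on a cart in front of the work surface, level with it; the furniture and walls round the work are solid. World frame = base frame: x ahead of the robot, y to its left, z up, the work surface at z = 0. Lengths are in m, angles in rad, forces in N, time in s.
With the tool pointing down it reaches from about 0.35 to 0.9 m from the base axis. Payload 8.1 kg.
Tool frame: the origin (TCP) lies midway between the tips of the shut fingers; the grasp point (between the pads) lies 19 mm behind it; z points along the fingers, y is the line along which they close (so a half turn about z gives the same grasp; the last joint's range is limited). The gripper opens to 92 mm and grips with 3 to 60 N. Pads are 19 mm wide; open, the fingers measure 130 mm over their backs; the gripper's body (75 mm by 190 mm) begins 47 mm behind the grasp point.
Start: joints at [-1.317, 0.434, 0.025, 1.573, -0.012, 1.134, -0.075], TCP at [0.218, 0.586, 0.227] pointing down, gripper open.
Joint ranges: [-2.62, 2.62], [-0.44, 2.09], [-1.27, 1.32], [0.08, 2.57], [-1.32, 4.46], [0.12, 2], [-2.74, 2.74]. Speed limits (rad/s): [2.22, 2.22, 3.01, 3.01, 3.14, 3.14, 3.14].

### API

Orientations are given as a rotation vector (axis times angle).
In Python, from cell import arm gives the robot as it stands.
- The arm moves only by the tool carry_out, never from a script. Its arguments are lists of equal length, an entry for each row: "claw": the finger opening in cm, from 0 to 9.18; "delta_pos": the shift along the tool's x, y, z in cm, a list of three; "angular": the turn, a rotation vector about the tool's x, y, z in rad, a list of three. In form: {"claw": [claw, ...], "delta_pos": [[dx, dy, dz], ...], "angular": [[ax, ay, az], ...]}. A call has 1 to 20 rows; each row shifts and turns the commanded pose from where the row before left it, along the tool's axes as they then stand; what a row does not reach is not made up. A row lasts 1/10 s, in which the tool goes at most 50 mm and 8.59 degrees, less where a joint would pass 70% of its speed; a pose out of reach is approached as far as the arm can. A call with a gripper value outside its range is refused whole. The fingers move at their own pace and stop on an object; "force" is the grip in N (left out, the last holds). Time passes only in rows, so rows that do not move let the fingers close. It gives the time, the measured TCP pose, the force, the opening and the grip force at its end, in the units of the state.
- arm.observe(): the state, without advancing time (a new reading comes with each control period).
- arm.get_image(name): name is "scene" or "top" or "wrist"; returns a dict with "frame" (420x560x3 uint8, red, green, blue), "mtx" (3x3 intrinsics, pixels), "T" (4x4, takes a point from camera to world coordinates). Camera axes: x right, y down, z forward; pixel columns grow to the right and rows downward; lengths in m; the calibration is good to about 2 mm. The wrist camera is an equidistant fisheye: a pixel r from the principal point sees the ray r / f radians off the axis. A picture is of the moment at which its call begins. There is no depth.
- arm.sign_off(): hands the job in; it is judged then, once.
Trained networks look in a picture, given as the dict that the camera call returned (one of the last four; its "shot" number tells which), for a name from the list of things; names that differ only in an ending like _2 or _b are one class to them, and where a whole thing is asked for, a point or a joint stands for the part that bears it (a point fixed in the world has none). Each returns a list of dicts, best first, with "conf" (0 to 1); they miss things now and then, are a little off and sometimes report something else, mostly with a low value. They report only what shows in the picture. A call takes as long as a camera call.
- arm.look_for(label, picture): "centre" ([column, row] as shares, 0 to 1, of the picture: columns of its width, rows of its height, amid what is visible of it).
- arm.trace(label, picture): "region" (420x560 bool, what is visible of it) and "centre" ([column, row] as shares, 0 to 1, of the picture: columns of its width, rows of its height, amid what is visible of it).
- arm.place_of(label, picture): "centre" ([column, row] as shares, 0 to 1, of the picture: columns of its width, rows of its height: a listed point, or the origin of a listed thing).
The state is a dict: "clock": time; "joints": joint angles; "dq": joint speeds; "joint_efforts": joint torques, N m; "position": TCP position; "ee_rot": TCP orientation; "force": force on the tool from outside, world axes, zero at the start; "ft_torque": the same for the moment, N m; "width": opening from 0.0 (shut) to 1.0 (fully open); "gripper_force": force on a finger pad.
Only numpy, scipy, OpenCV 4.12 (cv2) and the standard library are available. Lean on these libraries where they do the work, as an engineer would, in place of code of your own. Each camera call takes 0.05 s, during which the arm holds its last target. There are 200 camera calls.

## Working session

There is one attempt and no reset: what is moved stays moved. The work goes in short steps, Python scripts to look and compute and a tool call to move; the robot and the scene stay as the last step left them, time stands still between calls to the robot, and variables do not carry over. Pictures are saved under pics/ and viewed, at most 10 in all, crops included, and the job is handed in when it is done.

Besides the shell and the picture viewer there is one more tool, called after "Emit:" by a JSON object that holds its "method" and its "body". carry_out: Moves the arm, as the interface text tells. Its arguments: {"type":"object","properties":{"claw":{"type":"array","items":{"type":"number"}},"delta_pos":{"type":"array","items":{"type":"array","items":{"type":"number"}}},"angular":{"type":"array","items":{"type":"array","items":{"type":"number"}}},"force":{"type":"number"}},"required":["claw","delta_pos","angular"]}

```bash
mkdir -p pics; ls; cat > h.py <<'E'
import numpy as np, cv2
from cell import arm
from scipy.spatial.transform import Rotation as R
def ray(p,c):
    u,v=c[0]*560,c[1]*420; K=p['mtx']; T=np.array(p['T'])
    d=T[:3,:3]@np.linalg.solve(K,[u,v,1]); return T[:3,3],d/np.linalg.norm(d)
def atz(p,c,z):
    o,d=ray(p,c); return o+d*(z-o[2])/d[2]
def save(p,n): cv2.imwrite('pics/'+n,p['frame'][:,:,::-1])
def tri(rs):
    A=sum(np.eye(3)-np.outer(d,d) for o,d in rs); b=sum((np.eye(3)-np.outer(d,d))@o for o,d in rs)
    return np.linalg.solve(A,b)
E
python3 - <<'E'
from h import *
s=arm.observe(); print({k:np.round(v,3) for k,v in s.items()})
ps={n:arm.get_image(n) for n in('top','scene')}
cv2.imwrite('pics/a.png',np.vstack([p['frame'][:,:,::-1] for p in ps.values()])[:, :] if 0 else cv2.resize(np.hstack([p['frame'][:,:,::-1] for p in ps.values()]),(800,300)))
save(ps['top'],'top.png');save(ps['scene'],'scene.png')
for l in['cap','cap_index','jar_release','jar','block']:
    rs=[]
    for n,p in ps.items():
        r=arm.place_of(l,p)[:2]
        for q in r: print(l,n,round(q['conf'],2),np.round(np.array(q['centre'])*[560,420],1))
        if r: rs.append(ray(p,r[0]['centre']))
    if len(rs)==2: print('  tri',np.round(tri(rs),4))
for n in ['salt_shaker','pepper_shaker','spice_jar','serving_spoon','mug']:
    r=arm.place_of(n,ps['top'])
    if r: print(n,r[0]['conf'],np.round(atz(ps['top'],r[0]['centre'],0.02),3))
E
```

```text
pics
{'clock': np.float64(0.0), 'joints': array([-1.317,  0.435,  0.025,  1.574, -0.012,  1.134, -0.075]), 'dq': array([ 0.001, -0.001, -0.001, -0.001, -0.   ,  0.   ,  0.002]), 'joint_efforts': array([-1.0000e-03, -6.6786e+01,  9.8400e-01, -3.1446e+01, -6.0000e-02,
        4.3000e-02,  0.0000e+00]), 'position': array([0.218, 0.585, 0.226]), 'ee_rot': array([-5.570e-01, -3.092e+00,  3.000e-03]), 'force': array([-0.314, -0.623, -0.113]), 'ft_torque': array([-0.027, -0.069,  0.009]), 'gripper_force': np.float64(0.0), 'width': np.float64(1.0)}
cap top 0.51 [294.1 241. ]
cap top 0.38 [296.8 242.2]
cap scene 0.71 [264.9 218.4]
cap scene 0.58 [241.2 229.2]
  tri [ 0.4513 -0.0916  0.1197]
cap_index top 0.84 [290.2 234. ]
cap_index scene 0.96 [265.7 213.8]
  tri [ 0.4699 -0.0769  0.1216]
jar_release top 0.76 [284.5 245.5]
jar_release scene 0.56 [251.6 215.8]
  tri [ 0.4357 -0.0601  0.1198]
jar top 0.43 [293.3 239.8]
jar scene 0.64 [263.6 251.5]
  tri [ 0.456  -0.0891  0.0246]
block top 0.94 [292.2 246.3]
block top 0.34 [390.9 227.9]
block scene 0.96 [262.9 258. ]
  tri [ 0.4422 -0.0903  0.0099]
salt_shaker 0.46 [0.505 0.06  0.02 ]
pepper_shaker 0.69 [ 0.523 -0.232  0.02 ]
spice_jar 0.53 [ 0.587 -0.058  0.02 ]
serving_spoon 0.89 [ 0.495 -0.436  0.02 ]
```

View pics/top.png

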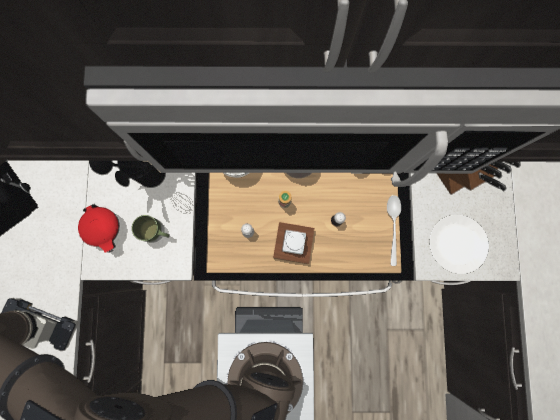

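View pics/scene.png

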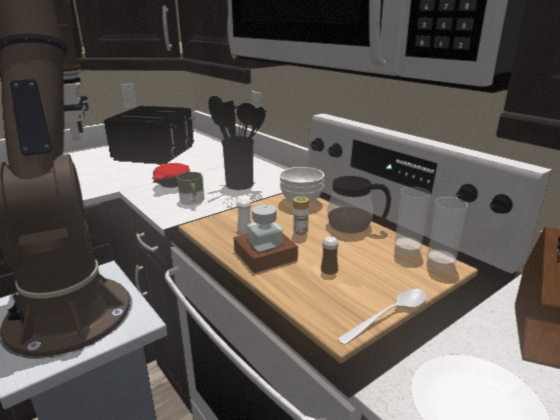

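The top view shows the block and capped jar at about (294,243), slightly rotated. The scene view shows the cap at (264,213), with the salt shaker, pepper shaker and spice jar standing clear of it. I'll move above the jar for a wrist view.

Emit:
{"method": "carry_out", "body": {"claw": [9.18,9.18,9.18,9.18,9.18,9.18,9.18,9.18,9.18,9.18,9.18,9.18,9.18,9.18,9.18,9.18,9.18,9.18,9.18,9.18], "delta_pos": [[0,0,-3],[0,0,-3],[-2.5,-3.1,-3],[-2.5,-3.1,0],[-2.5,-3.1,0],[-2.5,-3.1,0],[-2.5,-3.1,0],[-2.5,-3.1,0],[-2.5,-3.1,0],[-2.5,-3.1,0],[-2.5,-3.1,0],[-2.5,-3.1,0],[-2.5,-3.1,0],[-2.5,-3.1,0],[-2.5,-3.1,0],[-2.5,-3.1,0],[-2.5,-3.1,0],[-2.5,-3.1,0],[-2.5,-3.1,0],[0,0,0]], "angular": [[0,0,0],[0,0,0],[0,0,0],[0,0,0],[0,0,0],[0,0,0],[0,0,0],[0,0,0],[0,0,0],[0,0,0],[0,0,0],[0,0,0],[0,0,0],[0,0,0],[0,0,0],[0,0,0],[0,0,0],[0,0,0],[0,0,0],[0,0,0]], "force": 50}}

```text
clock: 2.85
position: [0.4332, -0.0618, 0.3172]
ee_rot: [0.568, 3.088, -0.002]
force: [-0.6, 0.1, -0.9]
width: 0.997
gripper_force: 0.0
```

```bash
cat >> h.py <<'E'
def wray(p,c):
    K=np.array(p['mtx']); T=np.array(p['T']); u,v=c[0]*560,c[1]*420
    x,y=(u-K[0,2])/K[0,0],(v-K[1,2])/K[1,1]; r=np.hypot(x,y)+1e-12
    d=T[:3,:3]@np.array([x/r*np.sin(r),y/r*np.sin(r),np.cos(r)]); return T[:3,3],d
def wz(p,c,z):
    o,d=wray(p,c); return o+d*(z-o[2])/d[2]
def wproj(p,X):
    K=np.array(p['mtx']); q=np.linalg.inv(p['T'])@np.append(X,1); t=np.arctan2(np.hypot(q[0],q[1]),q[2]); h=np.hypot(q[0],q[1])
    return K[:2,2]+t*q[:2]/h*np.array([K[0,0],K[1,1]])
E
cat > look.py <<'E'
import sys; from h import *
s=arm.observe(); print({k:np.round(s[k],3).tolist() for k in('clock','joints','position','ee_rot','force','ft_torque','width','gripper_force')}); print(np.round(R.from_rotvec(s['ee_rot']).as_matrix(),3).tolist())
p=arm.get_image('wrist'); save(p,sys.argv[1]); print('cam',np.round(np.array(p['T'])[:3,3],3))
for l,z in[('cap',.1215),('cap_index',.1275),('jar_release',.127),('jar',.03),('block',.02)]:
    for q in arm.place_of(l,p)[:2]: print(l,round(q['conf'],2),np.round(np.array(q['centre'])*[560,420],1),np.round(wz(p,q['centre'],z),4))
E
python3 look.py w1.png
```

```text
{'clock': 2.85, 'joints': [-0.589, 0.022, 0.636, 1.892, -0.012, 1.23, 1.258], 'position': [0.433, -0.062, 0.317], 'ee_rot': [0.568, 3.088, -0.002], 'force': [-0.592, 0.109, -0.936], 'ft_torque': [0.016, -0.038, -0.039], 'width': 0.997, 'gripper_force': 0.0}
[[-0.934, 0.356, 0.002], [0.356, 0.934, -0.002], [-0.002, -0.001, -1.0]]
cam [ 0.372 -0.038  0.474]
cap 0.75 [254.3 208.3] [ 0.4503 -0.092   0.1215]
cap_index 0.87 [269.8 221. ] [ 0.4687 -0.0803  0.1275]
jar_release 0.59 [264.5 194.4] [ 0.4385 -0.0749  0.127 ]
jar_release 0.3 [271.6 219.1] [ 0.4675 -0.0777  0.127 ]
jar 0.64 [256.9 193.5] [ 0.4521 -0.0947  0.03  ]
```

```bash
python3 -c "
import cv2
a=cv2.imread('pics/w1.png'); cv2.imwrite('pics/w1c.png',cv2.resize(a[120:300,160:400],None,fx=3.3,fy=3.3,interpolation=cv2.INTER_CUBIC))"
```

```text
(no output)
```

View pics/w1c.png

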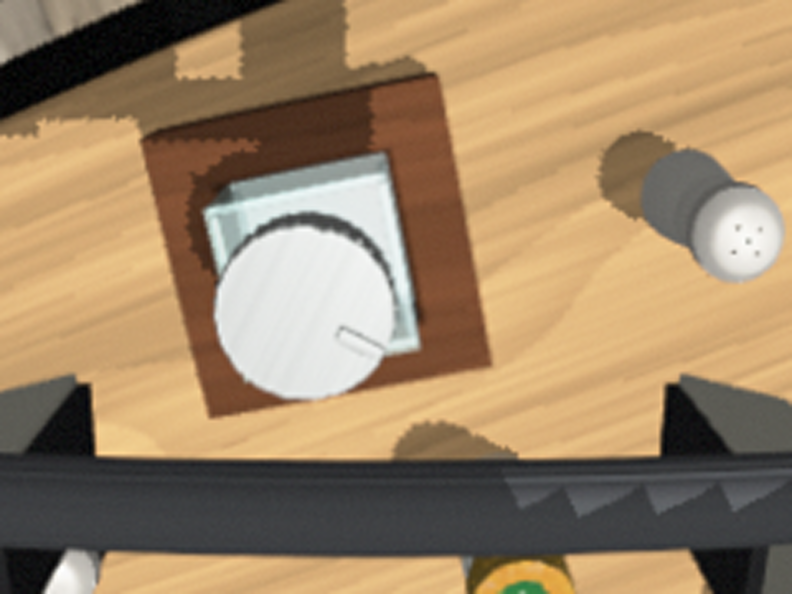

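The crop shows the cap top centred at about (305,312), with its bar running from (340,333) to (383,352). The block's top corners are at (143,137), (437,73), (490,366) and (210,416).

```bash
python3 - <<'E'
from h import *
p=arm.get_image('wrist')
g=lambda x,y,z: wz(p,((160+x/3.3)/560,(120+y/3.3)/420),z)
c=g(305,312,.1475);print('cap',c)
b=g(383,352,.149);a=g(340,333,.149);print(b,np.degrees(np.arctan2(*(b-c)[1::-1])),np.degrees(np.arctan2(*(b-a)[1::-1])))
k=[g(x,y,.06) for x,y in[(143,137),(437,73),(490,366),(210,416)]];print(np.round(k,4),np.mean(k,0))
for i in range(4):
  d=k[(i+1)%4]-k[i];print(np.linalg.norm(d),np.degrees(np.arctan2(d[1],d[0])))
t=arm.trace('cap',p);
if t: 
  m=t[0]['region'];print(t[0]['conf'],m.sum())
E
```

```text
cap [ 0.44896225 -0.08543193  0.1475    ]
[ 0.46951266 -0.06672081  0.149     ] 42.317804878447795 44.82219582348694
[[ 0.3813 -0.1341  0.06  ]
 [ 0.3987 -0.0179  0.06  ]
 [ 0.5174 -0.0373  0.06  ]
 [ 0.4981 -0.1534  0.06  ]] [ 0.4488483  -0.08565765  0.06      ]
0.11745972845866769 81.47817405397299
0.12032951093850962 -9.266484110987633
0.11770734377018514 -99.47140898693132
0.1183822464231743 170.60923564165242
0.57 2556
```

Emit:
{"method": "carry_out", "body": {"claw": [9.18,9.18,9.18,9.18,9.18,9.18,9.18,9.18,9.18,9.18,9.18,9.18], "delta_pos": [[-1.16,-0.83,0],[-1.16,-0.82,0],[0,0,1.3],[0,0,1.3],[0,0,1.3],[0,0,1.3],[0,0,1.3],[0,0,1.3],[0,0,1.3],[0,0,1.3],[0,0,0],[0,0,0]], "angular": [[0,0,0.105],[0,0,0.105],[0,0,0.105],[0,0,0.105],[0,0,0.105],[0,0,0.105],[0,0,0.105],[0,0,0.105],[0,0,0.105],[0,0,0.105],[0,0,0],[0,0,0]]}}

```text
clock: 4.45
position: [0.4471, -0.0806, 0.2129]
ee_rot: [-2.027, -2.4, 0.001]
force: [-0.8, -0.1, 0.2]
width: 1.002
gripper_force: 0.0
```

```bash
python3 look.py w2.png; python3 -c "
import cv2
a=cv2.imread('pics/w2.png'); cv2.imwrite('pics/w2c.png',cv2.resize(a[90:330,120:440],None,fx=2.5,fy=2.5,interpolation=cv2.INTER_CUBIC))"
```

```text
{'clock': 4.45, 'joints': [-0.579, 0.188, 0.759, 2.031, -0.155, 0.979, 0.426], 'position': [0.447, -0.081, 0.213], 'ee_rot': [-2.027, -2.4, 0.001], 'force': [-0.826, -0.133, 0.167], 'ft_torque': [-0.071, 0.067, 0.006], 'width': 1.002, 'gripper_force': 0.0}
[[-0.167, 0.986, -0.0], [0.986, 0.167, -0.0], [-0.0, -0.0, -1.0]]
cam [ 0.436 -0.016  0.37 ]
cap 0.69 [273.9 225.4] [ 0.4493 -0.0935  0.1215]
cap_index 0.88 [301.7 212.4] [ 0.4685 -0.0776  0.1275]
jar_release 0.69 [262.7 199.5] [ 0.4371 -0.0727  0.127 ]
jar 0.93 [272.7 199. ] [ 0.4479 -0.0931  0.03  ]
jar 0.68 [299.9 210.8] [ 0.4792 -0.1011  0.03  ]
```

View pics/w2c.png

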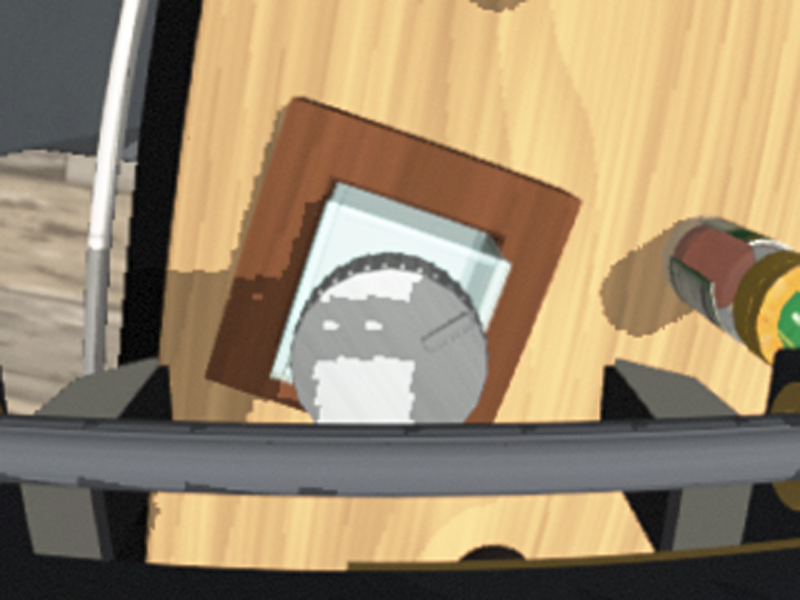

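The wrist view shows the cap's top face centred at about (390,367) in the crop, with the jar seated upright. The block corners are at (300,98), (580,203) and (207,378). I'll cross-check the centre from these.

```bash
python3 - <<'E'
from h import *
p=arm.get_image('wrist')
print(np.round(p['T'],3).tolist(),np.round(p['mtx'],1).tolist())
g=lambda x,y,z: wz(p,((120+x/2.5)/560,(90+y/2.5)/420),z)
print('cap',g(390,367,.1475), 'edges',g(293,367,.1475),g(488,367,.1475),g(390,270,.1475))
k=[g(x,y,.06) for x,y in[(300,98),(580,203),(207,378)]];print(np.round(k,4),(k[1]+k[2])/2)
# predicted pixel in crop of cap-top circle for 2 hypotheses
for y in(-.0855,-.093):
  for a in(0,90,180,270):
    X=[.449+.029*np.cos(np.radians(a)),y+.029*np.sin(np.radians(a)),.1475]; print(y,a,np.round((wproj(p,X)-[120,90])*2.5))
q=arm.get_image('top')
for n in('top',):
  t=arm.trace('cap',q); print(t[0]['conf'],atz(q,t[0]['centre'],.1475)); t=arm.trace('block',q); print(t[0]['conf'],atz(q,t[0]['centre'],.06))
t=arm.get_image('scene')
for l,z in(('cap',.135),('block',.04)):
  r=arm.trace(l,t); print(r[0]['conf'],atz(t,r[0]['centre'],z))
E
```

```text
[[0.986, 0.159, 0.041, 0.437], [0.164, -0.956, -0.242, -0.016], [0.001, 0.245, -0.969, 0.37], [0.0, 0.0, 0.0, 1.0]] [[325.2, 0.0, 274.1], [0.0, 325.2, 206.1], [0.0, 0.0, 1.0]]
cap [ 0.45123399 -0.09407716  0.1475    ] edges [ 0.42333376 -0.09881025  0.1475    ] [ 0.47951336 -0.08951233  0.1475    ] [ 0.44644833 -0.06560307  0.1475    ]
[[ 0.4056 -0.0245  0.06  ]
 [ 0.5194 -0.0461  0.06  ]
 [ 0.3833 -0.1424  0.06  ]] [ 0.45137962 -0.09422737  0.06      ]
-0.0855 0 [486. 353.]
-0.0855 90 [404. 240.]
-0.0855 180 [288. 322.]
-0.0855 270 [371. 429.]
-0.093 0 [481. 377.]
-0.093 90 [400. 266.]
-0.093 180 [284. 347.]
-0.093 270 [367. 451.]Traceback (most recent call last):
  File "<stdin>", line 13, in <module>
IndexError: list index out of range
```

```bash
python3 look.py w3.png; python3 - <<'E'
from h import *
q=arm.get_image('top'); t=arm.get_image('scene');w=arm.get_image('wrist')
for l,z in(('cap',.135),('block',.04)):
  for n,p in(('top',q),('scene',t)):
    for r in arm.trace(l,p)[:1]: print(l,n,r['conf'],atz(p,r['centre'],z))
g=cv2.imread('pics/w2.png').astype(int);h=w['frame'][:,:,::-1].astype(int);print('diff',np.abs(g-h).mean())
E
```

```text
{'clock': 4.9, 'joints': [-0.579, 0.188, 0.759, 2.032, -0.156, 0.978, 0.423], 'position': [0.447, -0.081, 0.213], 'ee_rot': [2.032, 2.396, 0.001], 'force': [0.931, -0.157, 0.413], 'ft_torque': [-0.102, 0.01, 0.029], 'width': 1.004, 'gripper_force': 0.0}
[[-0.164, 0.987, 0.0], [0.987, 0.164, 0.0], [0.0, 0.0, -1.0]]
cam [ 0.436 -0.016  0.37 ]
cap 0.87 [275.3 223.5] [ 0.4503 -0.0921  0.1215]
cap_index 0.95 [301.2 211.3] [ 0.4681 -0.0772  0.1275]
jar_release 0.87 [262.2 200.7] [ 0.437 -0.074  0.127]
jar_release 0.48 [275. 199.] [ 0.4465 -0.071   0.127 ]
jar 0.55 [272.9 200.2] [ 0.4485 -0.0947  0.03  ]
cap top 0.45 [ 0.55192047 -0.41216363  0.135     ]
cap scene 0.7 [ 0.45031447 -0.10253303  0.135     ]
block scene 0.58 [ 0.42318031 -0.12790405  0.04      ]
diff 3.0682893990929707
```

The arm has settled, and the cap axis is at about (0.451, -0.0935). The earlier mismatch came from the arm still moving between the two shots. Next I'll centre over the cap and descend.

Emit:
{"method": "carry_out", "body": {"claw": [9.18,9.18,9.18,9.18,9.18,9.18,9.18,9.18,9.18,9.18], "delta_pos": [[-0.7,0.1,0],[-0.6,0.1,0],[0,0,1.6],[0,0,1.6],[0,0,1.6],[0,0,1.6],[0,0,1.6],[0,0,1.6],[0,0,0],[0,0,0]], "angular": [[0,0,0],[0,0,0],[0,0,0],[0,0,0],[0,0,0],[0,0,0],[0,0,0],[0,0,0],[0,0,0],[0,0,0]]}}

```text
clock: 6.55
position: [0.4513, -0.0941, 0.1169]
ee_rot: [-2.033, -2.395, 0.001]
force: [0.5, -0.6, 1.1]
width: 1.001
gripper_force: 0.0
```

```bash
python3 look.py w4.png
```

```text
{'clock': 6.55, 'joints': [-0.446, 0.356, 0.689, 2.133, -0.328, 0.757, 0.617], 'position': [0.451, -0.094, 0.117], 'ee_rot': [-2.033, -2.395, 0.001], 'force': [0.541, -0.55, 1.119], 'ft_torque': [-0.078, 0.013, -0.05], 'width': 1.001, 'gripper_force': 0.0}
[[-0.162, 0.987, -0.0], [0.987, 0.162, -0.0], [-0.0, -0.001, -1.0]]
cam [ 0.441 -0.029  0.274]
cap 0.69 [270.1 256.1] [ 0.4492 -0.0934  0.1215]
cap_index 0.71 [312.  238.1] [ 0.4673 -0.0784  0.1275]
jar_release 0.57 [250.8 218.2] [ 0.4369 -0.0735  0.127 ]
jar 0.96 [272.9 209.7] [ 0.4503 -0.0931  0.03  ]
```

View pics/w4.png

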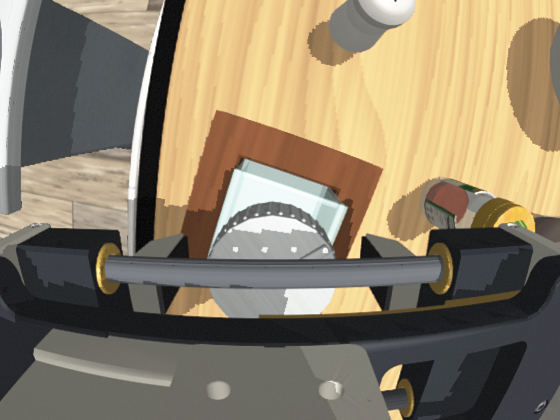

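The fingers straddle the cap, which spans columns 210–335 and sits central between them. I'll close on it.

Emit:
{"method": "carry_out", "body": {"claw": [5,5,5,5,5,5,5,5], "delta_pos": [[0,0,0],[0,0,0],[0,0,0],[0,0,0],[0,0,0],[0,0,0],[0,0,0],[0,0,0]], "angular": [[0,0,0],[0,0,0],[0,0,0],[0,0,0],[0,0,0],[0,0,0],[0,0,0],[0,0,0]], "force": 15}}

```text
clock: 7.65
position: [0.4509, -0.0935, 0.1167]
ee_rot: [-2.032, -2.395, 0.0]
force: [-1.6, -1.3, 2.3]
width: 0.639
gripper_force: 15.0
```

Emit:
{"method": "carry_out", "body": {"claw": [5,5,5,5,5,5,5,5], "delta_pos": [[0,0,0],[0,0,0],[0,0,0],[0,0,0],[0,0,0],[0,0,0],[0,0,0],[0,0,0]], "angular": [[0,0,0],[0,0,0],[0,0,-0.08],[0,0,-0.08],[0,0,-0.08],[0,0,-0.08],[0,0,-0.08],[0,0,0]], "force": 57}}

```text
clock: 8.45
position: [0.4513, -0.0933, 0.1167]
ee_rot: [1.514, 2.753, 0.001]
force: [-0.9, 0.6, -1.4]
width: 0.624
gripper_force: 57.0
```

```bash
python3 look.py w5.png
```

```text
{'clock': 8.45, 'joints': [-0.365, 0.337, 0.577, 2.128, -0.27, 0.746, 0.951], 'position': [0.451, -0.093, 0.117], 'ee_rot': [1.514, 2.753, 0.001], 'force': [-0.939, 0.561, -1.351], 'ft_torque': [0.177, 0.167, 0.079], 'width': 0.624, 'gripper_force': 56.999}
[[-0.536, 0.845, 0.0], [0.845, 0.536, 0.0], [0.0, 0.0, -1.0]]
cam [ 0.416 -0.038  0.274]
cap 0.81 [274.1 257.2] [ 0.4513 -0.0928  0.1215]
cap_index 0.74 [318.2 238.1] [ 0.4626 -0.071   0.1275]
jar_release 0.92 [268.1 216.2] [ 0.4365 -0.0747  0.127 ]
jar 0.64 [271.1 211.8] [ 0.4499 -0.0948  0.03  ]
```

Emit:
{"method": "carry_out", "body": {"claw": [5,5,5,5,5,5,5,5,5,5,5,5,5], "delta_pos": [[0,0,0],[0,0,0],[0,0,0],[0,0,0],[0,0,0],[0,0,0],[0,0,0],[0,0,0],[0,0,0],[0,0,0],[0,0,0],[0,0,0],[0,0,0]], "angular": [[0,0,-0.09],[0,0,-0.09],[0,0,-0.09],[0,0,-0.09],[0,0,-0.09],[0,0,-0.09],[0,0,-0.09],[0,0,-0.09],[0,0,-0.09],[0,0,-0.09],[0,0,-0.09],[0,0,-0.04],[0,0,0]]}}

```text
clock: 10.05
position: [0.452, -0.0936, 0.1172]
ee_rot: [-0.036, 3.14, 0.0]
force: [-1.0, 0.3, 6.4]
width: 0.629
gripper_force: 57.0
```

```bash
python3 look.py w6.png;  python3 -c "
import cv2
a=cv2.imread('pics/w6.png'); cv2.imwrite('pics/w6c.png',cv2.resize(a[130:330,140:400],None,fx=3,fy=3,interpolation=cv2.INTER_CUBIC))"
```

```text
{'clock': 10.05, 'joints': [-0.163, 0.312, 0.314, 2.112, -0.142, 0.735, 1.836], 'position': [0.452, -0.094, 0.117], 'ee_rot': [-0.036, 3.14, 0.0], 'force': [-1.002, 0.335, 6.426], 'ft_torque': [0.275, 0.213, 0.038], 'width': 0.629, 'gripper_force': 57.001}
[[-1.0, -0.023, 0.002], [-0.023, 1.0, 0.0], [-0.002, 0.0, -1.0]]
cam [ 0.386 -0.095  0.274]
cap 0.61 [275.2 256.9] [ 0.4519 -0.0927  0.1215]
cap_index 0.66 [316.  235.2] [ 0.4376 -0.0734  0.1275]
jar_release 0.76 [313.5 227.2] [ 0.4338 -0.0748  0.127 ]
jar 0.59 [269.  209.2] [ 0.4511 -0.0972  0.03  ]
```

View pics/w6c.png

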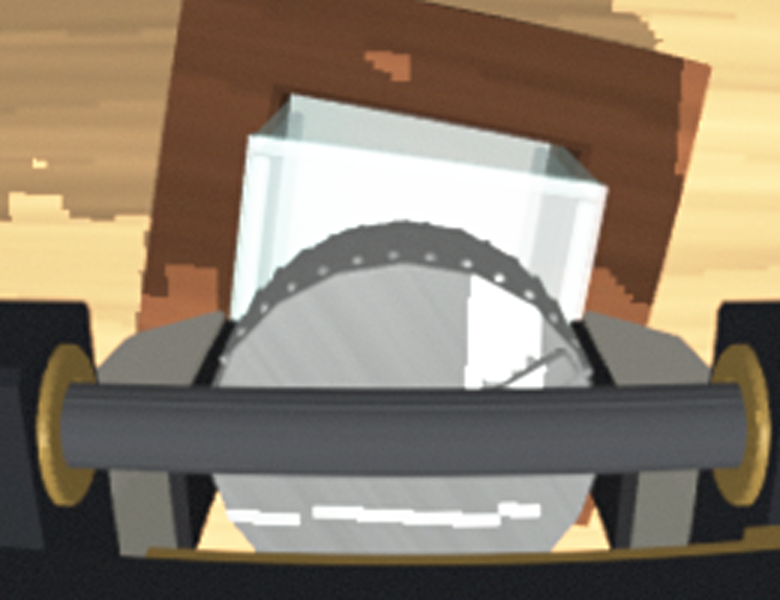

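The cap now points at about 125°, the middle of its free range, and the seal pushes up at about 6 N. I'll lift slowly and watch the force.

Emit:
{"method": "carry_out", "body": {"claw": [5,5,5,5], "delta_pos": [[0,0,-0.1],[0,0,-0.15],[0,0,-0.15],[0,0,0]], "angular": [[0,0,0],[0,0,0],[0,0,0],[0,0,0]]}}

```text
clock: 10.75
position: [0.4514, -0.0935, 0.1209]
ee_rot: [-0.036, 3.141, -0.0]
force: [0.4, 0.0, 0.1]
width: 0.63
gripper_force: 57.0
```

Force is near zero, so the thread has let go. I'll continue up.

Emit:
{"method": "carry_out", "body": {"claw": [5,5,5,5,5,5,5,5,5,5,5,5], "delta_pos": [[0,0,-0.3],[0,0,-0.5],[0,0,-0.6],[0,0,-0.6],[0,0,-0.6],[0,0,-0.6],[0,0,-0.6],[0,0,-0.5],[0,0,-0.35],[0,0,0],[0,0,0],[0,0,0]], "angular": [[0,0,0],[0,0,0],[0,0,0],[0,0,0],[0,0,0],[0,0,0],[0,0,0],[0,0,0],[0,0,0],[0,0,0],[0,0,0],[0,0,0]]}}

```text
clock: 11.95
position: [0.451, -0.0935, 0.167]
ee_rot: [0.036, -3.141, -0.0]
force: [-1.7, -0.3, -0.4]
width: 0.627
gripper_force: 57.0
```

```bash
python3 look.py w7.png; python3 - <<'E'
from h import *
t=arm.get_image('scene')['frame'][:,:,::-1]; w=cv2.imread('pics/w7.png')
cv2.imwrite('pics/f.png',np.hstack([cv2.resize(t[130:310,150:390],(400,300),interpolation=cv2.INTER_CUBIC),cv2.resize(w,(400,300))]))
E
```

```text
{'clock': 11.95, 'joints': [-0.188, 0.237, 0.333, 2.057, -0.101, 0.864, 1.796], 'position': [0.451, -0.093, 0.167], 'ee_rot': [0.036, -3.141, -0.0], 'force': [-1.75, -0.269, -0.379], 'ft_torque': [0.043, -0.037, 0.014], 'width': 0.627, 'gripper_force': 57.0}
[[-1.0, -0.023, -0.001], [-0.023, 1.0, 0.0], [0.001, 0.0, -1.0]]
cam [ 0.386 -0.095  0.324]
cap 0.72 [274.  259.3] [ 0.474  -0.0927  0.1215]
cap_index 0.93 [319.1 237.2] [ 0.4553 -0.064   0.1275]
jar_release 0.97 [304.1 204.1] [ 0.4337 -0.0748  0.127 ]
jar 0.66 [273.1 195.6] [ 0.4499 -0.0941  0.03  ]
jar 0.19 [301.7 207.8] [ 0.461  -0.0671  0.03  ]
```

View pics/f.png

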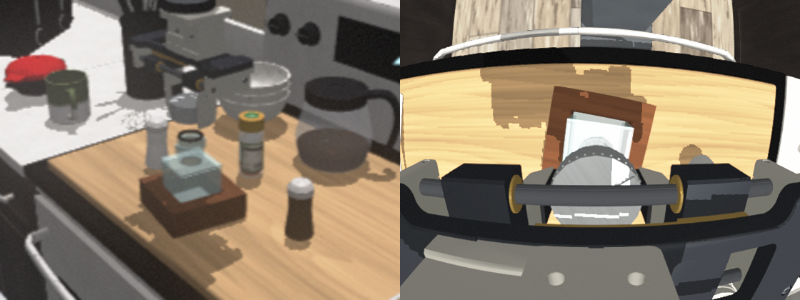

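The left panel shows the open jar mouth at about (190,140), upright in its block, with the cap held above it at about (190,105). In the wrist view the cap has not shifted in the gripper. The shakers and spice jar look undisturbed.

```bash
python3 -c "
from cell import arm
print(arm.sign_off())"
```

```text
the job is handed in; nothing more can be done
None
```

I unscrewed the cap by turning it about 82° anticlockwise, lifted it straight up, and am holding it level about 3 cm above the jar's mouth; the jar is still seated upright in its block, and the job was handed in at about 12 s.

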